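# Reload the wire pay-off stand

### The arm

A 6-joint arm with a two-finger parallel gripper is mounted at the origin on the work surface. World frame = base frame: x ahead of the robot, y to its left, z up, the work surface at z = 0. Lengths are in m, angles in degrees, forces in N, time in s.
With the tool pointing down it reaches from about 0.275 to 0.825 m from the base axis. Payload 4.9 kg.
Tool frame: the origin (TCP) lies midway between the tips of the shut fingers; the grasp point (between the pads) lies 19 mm behind it; z points along the fingers, y is the line along which they close (so a half turn about z gives the same grasp; the last joint's range is limited). The gripper opens to 85 mm and grips with 20 to 120 N. Pads are 22 mm wide; open, the fingers measure 114 mm over their backs; the gripper's body (76 mm by 85 mm) begins 54 mm behind the grasp point. The pads swing forward as they close: fully open they stand 13 mm farther back than shut.
Start: joints at [-70.829, 18.69, -11.035, 60.275, 0, 82.311], TCP at [0.249, -0.491, 0.231] pointing down, gripper open.
Joint ranges: [-152.03, 152.03], [-55.5, 102.48], [-74.3, 77.21], [-110.64, 120.58], [-84.22, 78.4], [-180, 180]. Speed limits (degrees/s): [147.25, 147.25, 180, 180, 180, 180].

### API

Orientations are given as [roll, pitch, yaw] about the fixed x, y, z axes, in that order (R = Rz(yaw) Ry(pitch) Rx(roll)).
In Python, from station import env, get_image, sign_off gives the robot as it stands.
- The arm moves only by the tool apply_moves, never from a script. Its argument "commands" is text: rows parted by semicolons, each of 7 numbers parted by spaces: the opening, from -1 (shut) to 1 (fully open), then the shift along the tool's x, y, z scaled (see below), then the turn, a rotation vector about the tool's x, y, z scaled (see below). A call has 1 to 8 rows; each row shifts and turns the commanded pose from where the row before left it, along the tool's axes as they then stand; what a row does not reach is not made up. The controller multiplies each number of a shift by 0.03 m and each number of a turn by 90 degrees. A row lasts 1/12 s, in which the tool goes at most 41.7 mm and 7.16 degrees, less where a joint would pass 70% of its speed; a pose out of reach is approached as far as the arm can. A call with a number of a shift or a turn outside -1 to 1 is refused whole. A call with a gripper value outside its range is refused whole. The fingers move at their own pace and stop on an object; "newtons" is the grip in N (left out, the last holds). Time passes only in rows, so rows that do not move let the fingers close. It gives the time, the measured TCP pose, the force, the opening and the grip force at its end, in the units of the state.
- env.state(): the state, without advancing time (a new reading comes with each control period).
- get_image(name): name is "scene" or "top" or "wrist"; returns a dict with "img" (420x560x3 uint8, red, green, blue), "fx", "fy", "cx", "cy" (pixels), "view" (4x4, takes a point from world to camera coordinates). Camera axes: x right, y down, z forward; pixel columns grow to the right and rows downward; lengths in m; the calibration is good to about 2 mm. The wrist camera is an equidistant fisheye: a pixel r from the principal point sees the ray r / f radians off the axis. A picture is of the moment at which its call begins. There is no depth.
- sign_off(): hands the job in; it is judged then, once.
The state is a dict: "t": time; "q": joint angles; "joint_velocities": joint speeds; "effort": joint torques, N m; "position": TCP position; "tool_rot": TCP orientation; "contact_force": force on the tool from outside, world axes, zero at the start; "moment": the same for the moment, N m; "finger_gap": opening from 0.0 (shut) to 1.0 (fully open); "grasp_force": force on a finger pad.
Only numpy, scipy, OpenCV 4.12 (cv2) and the standard library are available. Lean on these libraries where they do the work, as an engineer would, in place of code of your own. Each camera call takes 0.05 s, during which the arm holds its last target. There are 200 camera calls.

### The job

Change over the wire pay-off stand: take the empty wooden spools off its spindles and put them in the blue crate, then load every full spool on a spindle of its own, on top of the one aluminium spacer sleeve whose height brings that spool's top flush with the top of its spindle. When everything is loaded, and not before, swing the red brake lever all the way over to its other side; leave the other things on the bench alone.

Things in the scene. Friction and masses are not known exactly. Their poses are not given: they have to be found in the camera images.
- stand: wire pay-off stand, fixed: grey base plate 120 x 420 x 15 mm with its long side along its y axis; origin at the centre of its underside. Three upright steel spindles, 20 mm in diameter with a tapered tip 10 mm wide, rise 80 mm above the plate at y = -70, +45 and +160 mm, x = 0. A brake lever stands on the plate at y = -165 mm, x = 0.
- spindle1_tip (a point): top end of spindle 1 of the stand (80 mm above the base plate, 95 mm above the bench)
- spindle2_tip (a point): top end of spindle 2 of the stand (80 mm above the base plate, 95 mm above the bench)
- spindle3_tip (a point): top end of spindle 3 of the stand (80 mm above the base plate, 95 mm above the bench)
- spool_blue: full spool with blue plastic flanges and copper winding, 64 mm in diameter and 30 mm tall, standing on its flange; 26 mm bore right through; origin at the centre of its underside, z along its axis. It may be absent.
- spool_red: full spool with red plastic flanges and copper winding, 64 mm in diameter and 40 mm tall, standing on its flange; 26 mm bore right through; origin at the centre of its underside, z along its axis. It may be absent.
- spool_yellow: full spool with yellow plastic flanges and copper winding, 64 mm in diameter and 50 mm tall, standing on its flange; 26 mm bore right through; origin at the centre of its underside, z along its axis. It may be absent.
- spool_blue_mid (a point): centre of spool_blue, halfway up its axis
- spool_red_mid (a point): centre of spool_red, halfway up its axis
- spool_yellow_mid (a point): centre of spool_yellow, halfway up its axis
- spacer_30: bare aluminium spacer sleeve, 44 mm outside diameter, 26 mm bore, 30 mm tall, standing on end; origin at the centre of its underside, z along its axis. All spacers look alike but for their height.
- spacer_40: bare aluminium spacer sleeve, 44 mm outside diameter, 26 mm bore, 40 mm tall, standing on end; origin at the centre of its underside, z along its axis. All spacers look alike but for their height.
- spacer_50: bare aluminium spacer sleeve, 44 mm outside diameter, 26 mm bore, 50 mm tall, standing on end; origin at the centre of its underside, z along its axis. All spacers look alike but for their height.
- spacer_60: bare aluminium spacer sleeve, 44 mm outside diameter, 26 mm bore, 60 mm tall, standing on end; origin at the centre of its underside, z along its axis. All spacers look alike but for their height.
- empty_1: empty spool: pale wood flanges 60 mm in diameter on a thin cardboard core, 60 mm tall, 26 mm bore; starts on spindle 1, resting on the base plate; origin at the centre of its underside, z along its axis. It may be absent.
- empty_2: empty spool: pale wood flanges 60 mm in diameter on a thin cardboard core, 60 mm tall, 26 mm bore; starts on spindle 2, resting on the base plate; origin at the centre of its underside, z along its axis. It may be absent.
- empty_3: empty spool: pale wood flanges 60 mm in diameter on a thin cardboard core, 60 mm tall, 26 mm bore; starts on spindle 3, resting on the base plate; origin at the centre of its underside, z along its axis. It may be absent.
- crate_in (a point): centre of the inner floor of the fixed open blue crate, 224 (x) x 180 (y) mm outside, 5 mm walls and floor, rim 55 mm above the bench; x and y along its sides
- brake (a joint): brake lever angle in rad: 0 leaning towards the stand's -x side (off), 1.0 leaning fully to its +x side (on); it stays where it is left. Hinged about the stand's y axis, 37 mm above the bench; the rod is 80 mm long with a 26 mm red ball at its end.
- brake_tip (a point): centre of the red ball on the brake lever
- multimeter: yellow multimeter, 150 x 75 x 45 mm, lying beyond the stand; origin under its centre; a bystander
- contactor: black contactor, 80 x 55 x 88 mm, beyond the stand; origin under its centre; a bystander
- ferrules: clear jar with an orange cap, 60 mm in diameter, 80 mm tall, beyond the stand; origin under its centre; a bystander
- screwdriver: red-handled screwdriver lying on the bench right of the crate; a bystander
Mind the look-alikes: they are no part of the job. Leave any green or pink look-alike of the spacer_50 alone. Leave any yellow look-alike of the spool_blue alone.

How it is judged (in metres and radians):
On the way, in this order (a step that is already met when the one before it is completed fails the run):
1. every empty spool lies in the crate and every full spool sits on a spindle, flush with its top (x of empty_1 in the frame of crate_in between -0.107 and 0.107 m and y of empty_1 in the frame of crate_in between -0.085 and 0.085 m and z of empty_1 in the frame of crate_in between -0.01 and 0.065 m and linear speed of each of empty_1, empty_2, empty_3, spool_blue, spool_red, spool_yellow below 0.03 m/s and x of empty_2 in the frame of crate_in between -0.107 and 0.107 m and y of empty_2 in the frame of crate_in between -0.085 and 0.085 m and z of empty_2 in the frame of crate_in between -0.01 and 0.065 m and x of empty_3 in the frame of crate_in between -0.107 and 0.107 m and y of empty_3 in the frame of crate_in between -0.085 and 0.085 m and z of empty_3 in the frame of crate_in between -0.01 and 0.065 m and angle between the z axis of each of spool_blue, spool_red, spool_yellow and the z axis of stand, either way round below 0.1 rad and ((horizontal distance between spool_blue_mid and spindle1_tip below 0.007 m and z of spool_blue_mid in the frame of spindle1_tip between -0.019 and -0.011 m) or (horizontal distance between spool_blue_mid and spindle2_tip below 0.007 m and z of spool_blue_mid in the frame of spindle2_tip between -0.019 and -0.011 m) or (horizontal distance between spool_blue_mid and spindle3_tip below 0.007 m and z of spool_blue_mid in the frame of spindle3_tip between -0.019 and -0.011 m)) and ((horizontal distance between spool_red_mid and spindle1_tip below 0.007 m and z of spool_red_mid in the frame of spindle1_tip between -0.024 and -0.016 m) or (horizontal distance between spool_red_mid and spindle2_tip below 0.007 m and z of spool_red_mid in the frame of spindle2_tip between -0.024 and -0.016 m) or (horizontal distance between spool_red_mid and spindle3_tip below 0.007 m and z of spool_red_mid in the frame of spindle3_tip between -0.024 and -0.016 m)) and ((horizontal distance between spool_yellow_mid and spindle1_tip below 0.007 m and z of spool_yellow_mid in the frame of spindle1_tip between -0.029 and -0.021 m) or (horizontal distance between spool_yellow_mid and spindle2_tip below 0.007 m and z of spool_yellow_mid in the frame of spindle2_tip between -0.029 and -0.021 m) or (horizontal distance between spool_yellow_mid and spindle3_tip below 0.007 m and z of spool_yellow_mid in the frame of spindle3_tip between -0.029 and -0.021 m))), for 0.2 s.
2. the brake lever is then swung over (value of joint brake above 0.85 rad), for 0.2 s.
At the end, for the whole second after the job is handed in: every empty spool rests in the crate; every full spool is at rest, upright (within 0.1 rad), centred on a spindle within 7 mm, its top within 4 mm of the height of the spindle's top; the brake lever is beyond 0.85 rad (all of step 1 and value of joint brake above 0.85 rad); the robot touches nothing.
It fails at once if the multimeter is moved by more than 30 mm (distance of multimeter from where it was at the start of the episode above 0.03 m).
It fails at once if the contactor is moved by more than 30 mm (distance of contactor from where it was at the start of the episode above 0.03 m).
It fails at once if the ferrules is moved by more than 30 mm (distance of ferrules from where it was at the start of the episode above 0.03 m).
It fails at once if the screwdriver is moved by more than 30 mm (distance of screwdriver from where it was at the start of the episode above 0.03 m).
Of spool_blue, spool_red, spool_yellow only 2 to 3 are there at a start; the rules pass over those that are not, and their reading is None.
Of empty_1, empty_2, empty_3 only 2 to 3 are there at a start; the rules pass over those that are not, and their reading is None.
At some moment in a run one of spool_blue, spool_red, spool_yellow, spacer_30, spacer_40, spacer_50, spacer_60 may be knocked a few centimetres aside while the robot is not near it.
It also fails if it takes over 210 s, if anything falls off the work surface, if the arm or the gripper's body presses on something with over 40 N, if the wrist force passes 120 N, or if a joint passes its speed limit or range.

## Working session

There is one attempt and no reset: what is moved stays moved. The work goes in short steps, Python scripts to look and compute and a tool call to move; the robot and the scene stay as the last step left them, time stands still between calls to the robot, and variables do not carry over. Pictures are saved under pics/ and viewed, at most 16 in all, crops included, and the job is handed in when it is done.

Besides the shell and the picture viewer there is one more tool, called after ">>>" by a JSON object that holds its "api" and its "payload", one argument or row to a line. apply_moves: Moves the arm, as the interface text tells. Shifts and turns lie within -1 to 1; 1 stands for 0.03 m of shift or 90 degrees of turn. Its arguments: {"type":"object","properties":{"commands":{"type":"string"},"newtons":{"type":"number"}},"required":["commands"]}

```bash
ls; mkdir -p pics; python3 - <<'E'
from station import env,get_image
import cv2,numpy as np
print(env.state())
for n in ["scene","top"]:
    d=get_image(n); cv2.imwrite(f"pics/{n}0.png",d["img"][:,:,::-1])
    print(n,d["fx"],d["fy"],d["cx"],d["cy"],np.round(d["view"],4).tolist())
E
```

```text
pics
{'t': 0.0, 'q': array([-7.08288699e+01,  1.87315386e+01, -1.10928779e+01,  6.02747334e+01,
       -5.59508431e-04,  8.23091980e+01]), 'joint_velocities': array([ 0.0522117 ,  0.10472474,  0.01341507, -0.06948743,  0.07335056,
       -0.02822516]), 'effort': array([-5.41097252e-04, -4.43399692e+01,  2.62441957e+01,  1.53836317e-02,
       -1.48022882e-04,  2.36714115e-06]), 'position': array([ 0.24831035, -0.49009451,  0.23050215]), 'tool_rot': array([-1.79901667e+02, -1.27144692e-02,  2.68619218e+01]), 'contact_force': array([ 0.04372004, -0.36855459, -0.43897929]), 'moment': array([-0.04360023, -0.01639008, -0.01688552]), 'grasp_force': 0.0, 'finger_gap': 1.003256897516926}
scene 381.0021319500243 381.0021319500243 279.82732925529564 204.35284448382424 [[0.3521, 0.9358, 0.016, -0.1369], [0.5988, -0.2121, -0.7723, -0.2658], [-0.7193, 0.2815, -0.635, 1.3937], [0.0, 0.0, 0.0, 1.0]]
top 453.7137499344917 453.7137499344917 287.2768584454646 207.49371237334827 [[-0.0069, -1.0, 0.0025, -0.0596], [-0.9958, 0.0067, -0.0917, 0.5647], [0.0917, -0.0031, -0.9958, 1.272], [0.0, 0.0, 0.0, 1.0]]
```

View pics/scene0.png

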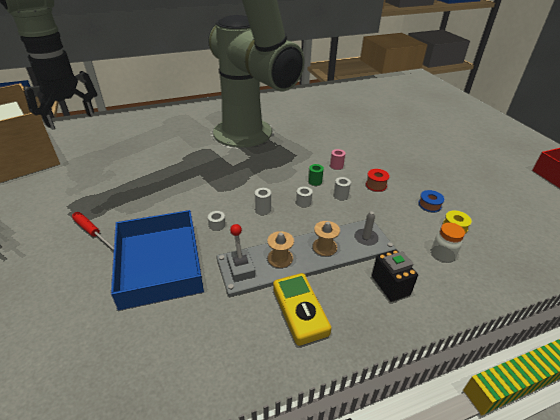

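View pics/top0.png

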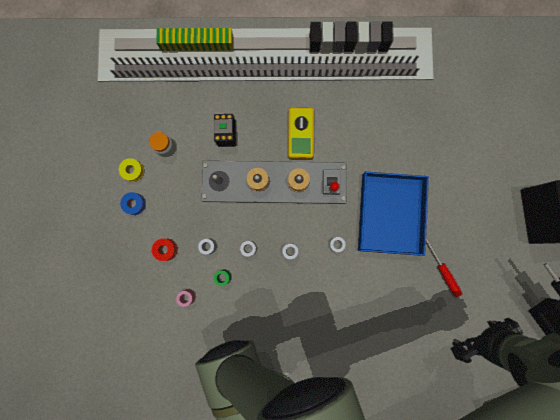

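```bash
python3 - <<'E'
import cv2
a=cv2.imread("pics/top0.png")[150:310,110:350]; cv2.imwrite("pics/tc.png",cv2.resize(a,(792,528),interpolation=cv2.INTER_CUBIC))
a=cv2.imread("pics/scene0.png")[140:280,200:480]; cv2.imwrite("pics/sc.png",cv2.resize(a,(800,400),interpolation=cv2.INTER_CUBIC))
E
```

```text
(no output)
```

View pics/tc.png

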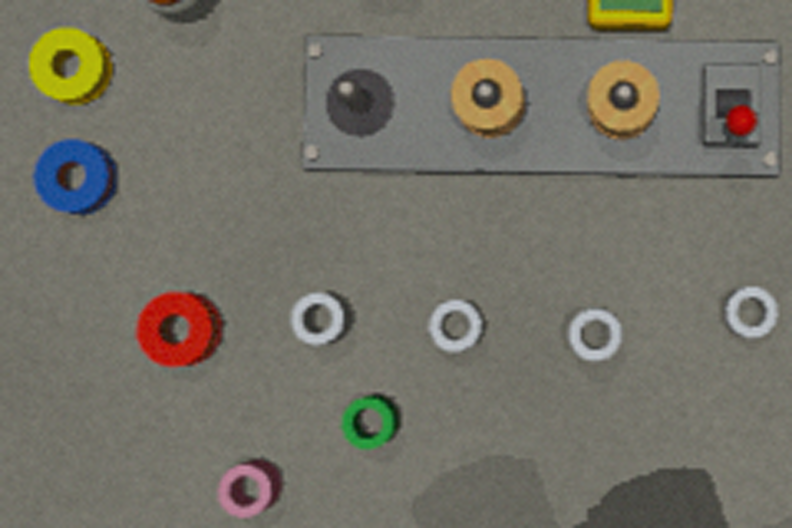

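View pics/sc.png

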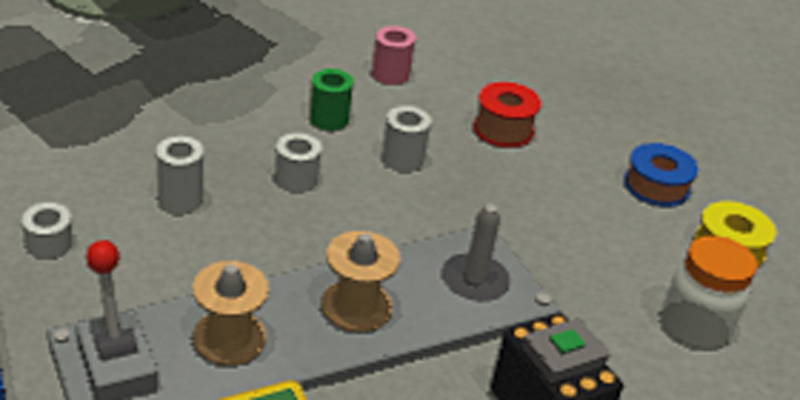

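```bash
cat > h.py <<'E'
import cv2,numpy as np
from station import env,get_image
def ray(d,u,v):
    V=np.array(d["view"]);R,t=V[:3,:3],V[:3,3]
    r=R.T@np.array([(u-d["cx"])/d["fx"],(v-d["cy"])/d["fy"],1]); return -R.T@t,r
def onz(d,u,v,z):
    c,r=ray(d,u,v); return c+r*(z-c[2])/r[2]
def tri(rs):
    A=np.zeros((3,3));b=np.zeros(3)
    for c,r in rs:
        r=r/np.linalg.norm(r);P=np.eye(3)-np.outer(r,r);A+=P;b+=P@c
    return np.linalg.solve(A,b)
def proj(d,p):
    V=np.array(d["view"]);q=V[:3,:3]@p+V[:3,3];return d["fx"]*q[0]/q[2]+d["cx"],d["fy"]*q[1]/q[2]+d["cy"]
def blob(im,u,v,cond,rad=16):
    u,v=int(u),int(v);s=6
    w=cv2.resize(im[v-rad:v+rad+1,u-rad:u+rad+1],None,fx=s,fy=s,interpolation=cv2.INTER_CUBIC)
    hsv=cv2.cvtColor(w,cv2.COLOR_RGB2HSV).astype(int)
    m=cond(hsv).astype(np.uint8)
    cs,_=cv2.findContours(m,cv2.RETR_EXTERNAL,cv2.CHAIN_APPROX_NONE)
    c=max(cs,key=cv2.contourArea); e=cv2.fitEllipse(cv2.convexHull(c))
    f=lambda x,o:(x+.5)/s-.5+o-rad
    return f(e[0][0],u),f(e[0][1],v),e[1][0]/s,e[1][1]/s
COND={'red':lambda h:((h[...,0]<6)|(h[...,0]>174))&(h[...,1]>150)&(h[...,2]>150),
'blue':lambda h:(abs(h[...,0]-110)<12)&(h[...,1]>120)&(h[...,2]>115),
'yellow':lambda h:(abs(h[...,0]-30)<5)&(h[...,1]>150)&(h[...,2]>170),
'wood':lambda h:(abs(h[...,0]-16)<8)&(h[...,1]>70)&(h[...,2]>150),
'al':lambda h:(h[...,1]<60)&(h[...,2]>160),
'cratefl':lambda h:(abs(h[...,0]-110)<12)&(h[...,1]>120)}
E
python3 - <<'E'
from h import *
T=get_image("top");S=get_image("scene")
L=[('red',(164,250),(377,178)),('blue',(131,203),(432,197)),('yellow',(130,169),(458,218)),('al',(207,246),(343,182)),('al',(248,249),(304,192)),('al',(290,251),(263,193)),('al',(338,244),(216,216)),('wood',(258,179),(326,231)),('wood',(299,180),(281,240)),('red',(334,186),(236,230))]
for c,a,b in L:
    A=blob(T["img"],*a,COND[c]);B=blob(S["img"],*b,COND[c],18)
    p=tri([ray(T,*A[:2]),ray(S,*B[:2])])
    print(c,np.round(A,1),np.round(B,1),np.round(p*1000,1),'diam',np.round(max(A[2:])/453.7*(1.27-p[2])*1000))
# stand corners / crate corners
hsv=cv2.cvtColor(T["img"],cv2.COLOR_RGB2HSV).astype(int)
m=COND['cratefl'](hsv).astype(np.uint8);m[:,:345]=0;m[:,440:]=0
c=max(cv2.findContours(m,0,2)[0],key=cv2.contourArea);r=cv2.minAreaRect(c);print(r)
for q in cv2.boxPoints(r): print('crate rim',np.round(onz(T,*q,0.055),3))
print('spindle3 tip?', [np.round(onz(T,110+u/3.3,150+v/3.3,z),3) for u,v,z in [(345,90,.095),(486,92,.095),(624,94,.095)]])
for u,v in [(305,37),(778,43),(778,175),(305,170)]: print('plate',np.round(onz(T,110+u/3.3,150+v/3.3,.015),3))
E
```

```text
red [162.2 249.3  22.1  22.8] [378.1 174.4  11.9  22. ] [447.4 288.6  38.4] diam 62.0
blue [130.9 202.8  21.6  22.3] [432.2 196.7  13.1  24.1] [580.5 382.9  28.6] diam 61.0
yellow [129.4 168.8  21.   21.5] [458.4 217.9  14.2  26.5] [678.7 389.6  29.1] diam 59.0
al [205.6 246.1  15.1  15.5] [342.7 181.    8.9  15.5] [455.5 164.8  49.5] diam 42.0
al [247.4 248.3  14.9  15.3] [304.3 190.7   9.5  15.9] [448.9  49.3  39.5] diam 41.0
al [289.9 251.   15.2  15.4] [262.5 192.   10.   16.4] [440.5 -69.9  59.2] diam 41.0
al [337.4 244.1  14.7  15.1] [215.7 215.8  11.1  17. ] [ 458.9 -204.6   29.5] diam 41.0
wood [256.9 177.9  21.3  21.6] [326.7 228.9  17.5  26. ] [642.8  20.3  74.3] diam 57.0
wood [298.5 178.4  21.2  21.6] [280.3 240.   18.9  27. ] [640.6 -94.9  74.5] diam 57.0
red [334.4 185.6   6.9   6.9] [235.3 227.3   7.2   9.5] [ 613.6 -189.3  119.3] diam 18.0
((393.24310302734375, 213.12460327148438), (66.95231628417969, 80.32060241699219), 3.1798300743103027)
crate rim [ 0.438 -0.257  0.055]
crate rim [ 0.663 -0.275  0.055]
crate rim [ 0.651 -0.463  0.055]
crate rim [ 0.427 -0.443  0.055]
spindle3 tip? [array([0.642, 0.134, 0.095]), array([0.64 , 0.018, 0.095]), array([ 0.637, -0.096,  0.095])]
plate [0.702 0.183 0.015]
plate [ 0.694 -0.235  0.015]
plate [ 0.577 -0.232  0.015]
plate [0.584 0.181 0.015]
```

>>> {"api": "apply_moves", "payload": {
  "commands": "0.8 0 0 0 0 0 -0.078; 0.8 0 0 0 0 0 -0.078; 0.8 0 0 0 0 0 -0.078; 0.8 0 0 0 0 0 -0.078; 0.8 0 0 0 0 0 -0.078; 0.8 0 0 0 0 0 -0.078; 0.8 0 0 0 0 0 -0.078; 0.8 0 0 0 0 0 -0.078",
  "newtons": 40
}}

```text
t: 0.87
position: [0.2485, -0.4905, 0.231]
tool_rot: [-180.0, -0.0, 83.4]
contact_force: [-0.7, -0.4, -0.8]
finger_gap: 0.899
grasp_force: 0.0
```

>>> {"api": "apply_moves", "payload": {
  "commands": "0.8 0 0 0 0 0 -0.078; 0.8 0.94 0.93 0 0 0 0; 0.8 0.94 0.93 0 0 0 0; 0.8 0.94 0.93 0 0 0 0; 0.8 0.94 0.93 0 0 0 0; 0.8 0.94 0.93 0 0 0 0; 0.8 0.94 0.93 0 0 0 0; 0.8 0.94 0.93 0 0 0 0"
}}

```text
t: 1.53
position: [0.4447, -0.2915, 0.2313]
tool_rot: [180.0, 0.0, 90.0]
contact_force: [0.5, -0.8, 0.1]
finger_gap: 0.903
grasp_force: 0.0
```

>>> {"api": "apply_moves", "payload": {
  "commands": "0.8 0.94 0.93 0 0 0 0; 0.8 0.94 0.93 0 0 0 0; 0.8 0.94 0.93 0 0 0 0; 0.8 0.94 0.93 0 0 0 0; 0.8 0.94 0.93 0 0 0 0; 0.8 0.94 0.93 0 0 0 0; 0.8 0 0 0 0 0 0; 0.8 0 0 0 0 0 0"
}}

```text
t: 2.2
position: [0.6118, -0.1219, 0.2305]
tool_rot: [-179.9, -0.0, 90.3]
contact_force: [-0.1, 0.3, -0.6]
finger_gap: 0.9
grasp_force: 0.0
```

>>> {"api": "apply_moves", "payload": {
  "commands": "0.8 0.92 0.96 0 0 0 0; 0.8 0 0 1 0 0 0; 0.8 0 0 1 0 0 0; 0.8 0 0 1 0 0 0; 0.8 0 0 0.5 0 0 0; 0.8 0 0 0 0 0 0; 0.8 0 0 0 0 0 0"
}}

```text
t: 2.78
position: [0.6384, -0.0971, 0.1257]
tool_rot: [-179.9, -0.0, 90.0]
contact_force: [0.4, -0.0, 0.3]
finger_gap: 0.898
grasp_force: 0.0
```

```bash
python3 - <<'E'
from h import *
s=env.state();print(s["t"],s["position"],s["tool_rot"])
d=get_image("wrist");cv2.imwrite("pics/w1.png",d["img"][:,:,::-1]);print(d["fx"],d["cx"],d["cy"])
E
```

```text
2.7833 [ 0.63839995 -0.09712298  0.12568572] [-1.79860524e+02 -2.41260262e-02  8.99523367e+01]
325.19226210127806 276.649171434053 207.22535412349526
```

View pics/w1.png

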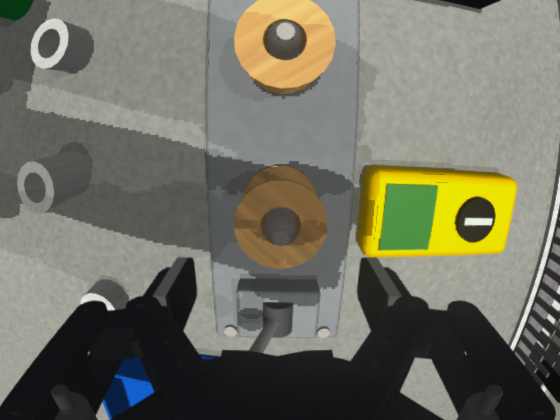

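>>> {"api": "apply_moves", "payload": {
  "commands": "0.8 0.07 0.07 0.8 0 0 0; 0.8 0 0 0.8 0 0 0; 0.8 0 0 0.7 0 0 0; 0.8 0 0 0.3 0 0 0; 0.8 0 0 0 0 0 0; 0 0 0 0 0 0 0; -0.2 0 0 0 0 0 0; -0.2 0 0 0 0 0 0",
  "newtons": 40
}}

```text
t: 3.5
position: [0.6436, -0.0947, 0.0508]
tool_rot: [179.8, 0.1, 90.0]
contact_force: [0.3, 0.1, 3.9]
finger_gap: 0.688
grasp_force: 43.3
```

>>> {"api": "apply_moves", "payload": {
  "commands": "-0.2 0 0 0 0 0 0; -0.2 0 0 0 0 0 0; -0.2 0 0 0 0 0 0; -0.2 0 0 0 0 0 0"
}}

```text
t: 3.83
position: [0.6437, -0.0947, 0.0508]
tool_rot: [179.8, 0.1, 90.0]
contact_force: [-0.5, -0.2, 6.6]
finger_gap: 0.688
grasp_force: 43.5
```

>>> {"api": "apply_moves", "payload": {
  "commands": "-0.2 0 0 -0.6 0 0 0; -0.2 0 0 -0.9 0 0 0; -0.2 0 0 -0.9 0 0 0; -0.2 0 0 -0.9 0 0 0; -0.2 0 0 -0.9 0 0 0; -0.2 0 0 -0.9 0 0 0; -0.2 -0.5 -0.2 -0.3 0 0 0; -0.2 -1 -0.4 0 0 0 0"
}}

```text
t: 4.5
position: [0.6265, -0.1378, 0.2144]
tool_rot: [179.6, 0.1, 90.3]
contact_force: [0.5, -0.9, -1.3]
finger_gap: 0.69
grasp_force: 43.4
```

>>> {"api": "apply_moves", "payload": {
  "commands": "-0.2 -1 -0.45 0 0 0 0; -0.2 -1 -0.45 0 0 0 0; -0.2 -1 -0.45 0 0 0 0; -0.2 -1 -0.45 0 0 0 0; -0.2 -1 -0.45 0 0 0 0; -0.2 -1 -0.4 0 0 0 0; -0.2 0 0 0 0 0 0; -0.2 0 0 0 0 0 0"
}}

```text
t: 5.17
position: [0.5431, -0.3213, 0.21]
tool_rot: [-180.0, -0.0, 89.8]
contact_force: [0.4, 0.3, -1.5]
finger_gap: 0.691
grasp_force: 43.4
```

>>> {"api": "apply_moves", "payload": {
  "commands": "-0.2 0 0 1 0 0 0; -0.2 0 0 1 0 0 0; -0.2 0 0 1 0 0 0; -0.2 0 0 1 0 0 0; -0.2 0 0 0.9 0 0 0; -0.2 0 0 0.4 0 0 0; -0.2 0 0 0 0 0 0; 0.7 0 0 0 0 0 0"
}}

```text
t: 5.83
position: [0.5447, -0.3185, 0.0515]
tool_rot: [-180.0, -0.0, 90.1]
contact_force: [0.4, 0.3, 1.1]
finger_gap: 0.816
grasp_force: 0.0
```

>>> {"api": "apply_moves", "payload": {
  "commands": "0.7 0 0 0 0 0 0; 0.8 0 0 0 0 0 0; 0.8 0 0 0 0 0 0; 0.8 0 0 -0.6 0 0 0; 0.8 0 0 -1 0 0 0; 0.8 0 0 -1 0 0 0; 0.8 0 0 -1 0 0 0; 0.8 0 0 -1 0 0 0"
}}

```text
t: 6.5
position: [0.5446, -0.3193, 0.192]
tool_rot: [179.9, 0.1, 90.0]
contact_force: [0.8, -0.7, -0.7]
finger_gap: 0.9
grasp_force: 0.0
```

>>> {"api": "apply_moves", "payload": {
  "commands": "0.8 0.94 0.27 0 0 0 0; 0.8 0.94 0.27 0 0 0 0; 0.8 0.94 0.27 0 0 0 0; 0.8 0.94 0.27 0 0 0 0; 0.8 0.94 0.27 0 0 0 0; 0.8 0.94 0.27 0 0 0 0; 0.8 0.94 0.27 0 0 0 0; 0.8 0.94 0.27 0 0 0 0"
}}

```text
t: 7.17
position: [0.6098, -0.0923, 0.1907]
tool_rot: [179.9, 0.0, 90.0]
contact_force: [0.7, 0.2, 0.1]
finger_gap: 0.899
grasp_force: 0.0
```

>>> {"api": "apply_moves", "payload": {
  "commands": "0.8 0.94 0.27 0 0 0 0; 0.8 0.94 0.27 0 0 0 0; 0.8 0.94 0.27 0 0 0 0; 0.8 0.94 0.27 0 0 0 0; 0.8 0 0 0.8 0 0 0; 0.8 0 0 0.6 0 0 0; 0.8 0 0 0 0 0 0; 0.8 0 0 0 0 0 0"
}}

```text
t: 7.83
position: [0.6409, 0.0194, 0.1474]
tool_rot: [-179.9, -0.0, 90.0]
contact_force: [0.1, -0.5, 0.1]
finger_gap: 0.9
grasp_force: 0.0
```

Aligned within ~2 mm. Descend 0.1 m and grip.

>>> {"api": "apply_moves", "payload": {
  "commands": "0.8 0.03 0.05 0.9 0 0 0; 0.8 0 0 0.9 0 0 0; 0.8 0 0 0.9 0 0 0; 0.8 0 0 0.6 0 0 0; 0.8 0 0 0 0 0 0; 0 0 0 0 0 0 0; -0.2 0 0 0 0 0 0; -0.2 0 0 0 0 0 0"
}}

```text
t: 8.5
position: [0.645, 0.0198, 0.051]
tool_rot: [179.8, 0.0, 90.0]
contact_force: [0.1, -0.1, -0.4]
finger_gap: 0.695
grasp_force: 43.0
```

>>> {"api": "apply_moves", "payload": {
  "commands": "-0.2 0 0 0 0 0 0; -0.2 0 0 0 0 0 0; -0.2 0 0 -0.7 0 0 0; -0.2 0 0 -0.9 0 0 0; -0.2 0 0 -0.9 0 0 0; -0.2 0 0 -0.9 0 0 0; -0.2 0 0 -0.9 0 0 0; -0.2 0 0 -0.9 0 0 0"
}}

```text
t: 9.17
position: [0.6429, 0.0203, 0.2063]
tool_rot: [180.0, 0.0, 90.0]
contact_force: [0.7, -0.7, -0.7]
finger_gap: 0.69
grasp_force: 43.5
```

>>> {"api": "apply_moves", "payload": {
  "commands": "-0.2 -0.94 -0.22 0 0 0 0; -0.2 -0.94 -0.22 0 0 0 0; -0.2 -0.94 -0.22 0 0 0 0; -0.2 -0.94 -0.22 0 0 0 0; -0.2 -0.94 -0.22 0 0 0 0; -0.2 -0.94 -0.22 0 0 0 0; -0.2 -0.94 -0.22 0 0 0 0; -0.2 -0.94 -0.22 0 0 0 0"
}}

```text
t: 9.83
position: [0.5899, -0.2067, 0.205]
tool_rot: [180.0, 0.0, 90.0]
contact_force: [0.7, -0.5, -1.1]
finger_gap: 0.697
grasp_force: 43.5
```

>>> {"api": "apply_moves", "payload": {
  "commands": "-0.2 -0.94 -0.22 0 0 0 0; -0.2 -0.94 -0.22 0 0 0 0; -0.2 -0.94 -0.22 0 0 0 0; -0.2 -0.94 -0.22 0 0 0 0; -0.2 -0.94 -0.22 0 0 0 0; -0.2 -0.94 -0.22 0 0 0 0; -0.2 -0.94 -0.22 0 0 0 0; -0.2 0 0 0 0 0 0"
}}

```text
t: 10.5
position: [0.5426, -0.4084, 0.2046]
tool_rot: [180.0, 0.2, 89.7]
contact_force: [-0.3, -0.2, 0.1]
finger_gap: 0.696
grasp_force: 43.5
```

>>> {"api": "apply_moves", "payload": {
  "commands": "-0.2 0 0 0.7 0 0 0; -0.2 0 0 0.9 0 0 0; -0.2 0 0 0.9 0 0 0; -0.2 0 0 0.9 0 0 0; -0.2 0 0 0.9 0 0 0; -0.2 0 0 0.6 0 0 0; -0.2 0 0 0 0 0 0; 0.7 0 0 0 0 0 0"
}}

```text
t: 11.17
position: [0.5438, -0.4021, 0.0568]
tool_rot: [-179.9, -0.1, 90.1]
contact_force: [0.7, -0.7, 0.3]
finger_gap: 0.816
grasp_force: 0.0
```

>>> {"api": "apply_moves", "payload": {
  "commands": "0.7 0 0 0 0 0 0; 0.7 0 0 0 0 0 0; 0.7 0 0 0 0 0 0; 0.7 0 0 -0.6 0 0 0; 0.7 0 0 -1 0 0 0; 0.7 0 0 -1 0 0 0; 0.7 0 0 -1 0 0 0; 0.7 0 0 -1 0 0 0"
}}

```text
t: 11.83
position: [0.5445, -0.403, 0.1981]
tool_rot: [179.9, 0.1, 90.0]
contact_force: [0.1, -0.7, -0.9]
finger_gap: 0.853
grasp_force: 0.0
```

```bash
python3 - <<'E'
from h import *
T=get_image("top");S=get_image("scene")
cv2.imwrite("pics/t2.png",T["img"][100:320,90:450,::-1])
L=[('red',(163,250),(377,178)),('blue',(131,203),(432,197)),('al',(206,246),(343,182)),('al',(248,249),(304,192))]
for c,a,b in L:
  try:
    A=blob(T["img"],*a,COND[c]);B=blob(S["img"],*b,COND[c],18)
    p=tri([ray(T,*A[:2]),ray(S,*B[:2])])
    print(c,np.round(A,1),np.round(B,1),np.round(p*1000,1))
  except Exception as e: print(c,e)
print(env.state()["position"])
E
```

```text
red [162.2 249.3  22.2  22.8] [378.1 174.4  12.   22. ] [447.5 288.6  38.3]
blue [131.  202.8  21.6  22.4] [432.2 196.7  13.1  24. ] [580.5 382.8  28.6]
al [205.6 246.1  15.3  15.7] [342.7 181.    9.   15.9] [455.5 164.8  49.6]
al [247.4 248.2  15.1  15.4] [304.3 190.8   9.3  15.8] [449.   49.4  39.1]
[ 0.54715907 -0.40545542  0.20326211]
```

View pics/t2.png

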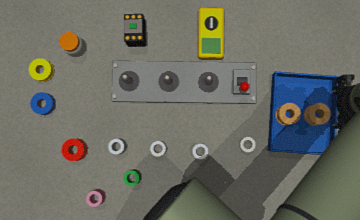

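>>> {"api": "apply_moves", "payload": {
  "commands": "0.5 0.94 -0.2 0 0 0 0; 0.5 0.94 -0.2 0 0 0 0; 0.5 0.94 -0.2 0 0 0 0; 0.5 0.94 -0.2 0 0 0 0; 0.5 0.94 -0.2 0 0 0 0; 0.5 0.94 -0.2 0 0 0 0; 0.5 0.94 -0.2 0 0 0 0; 0.5 0.94 -0.2 0 0 0 0"
}}

```text
t: 12.6
position: [0.4958, -0.1761, 0.1959]
tool_rot: [179.9, 0.0, 90.0]
contact_force: [0.9, 1.0, 1.0]
finger_gap: 0.747
grasp_force: 0.0
```

>>> {"api": "apply_moves", "payload": {
  "commands": "0.5 0.94 -0.2 0 0 0 0; 0.5 0.94 -0.2 0 0 0 0; 0.5 0.94 -0.2 0 0 0 0; 0.5 0.94 -0.2 0 0 0 0; 0.5 0.94 -0.2 0 0 0 0; 0.5 0.94 -0.2 0 0 0 0; 0.5 0.94 -0.2 0 0 0 0; 0.5 0.94 -0.2 0 0 0 0"
}}

```text
t: 13.27
position: [0.4478, 0.0495, 0.196]
tool_rot: [179.9, 0.0, 90.0]
contact_force: [1.6, -0.5, 0.3]
finger_gap: 0.749
grasp_force: 0.0
```

>>> {"api": "apply_moves", "payload": {
  "commands": "0.5 0 0 0.8 0 0 0; 0.5 0 0 0.9 0 0 0; 0.5 0 0 0.9 0 0 0; 0.5 0 0 0.9 0 0 0; 0.5 0 0 0 0 0 0; 0.5 0 0 0 0 0 0; 0.5 0 0 0 0 0 0"
}}

```text
t: 13.85
position: [0.4489, 0.0482, 0.0916]
tool_rot: [179.9, 0.0, 90.0]
contact_force: [0.5, 0.1, 1.4]
finger_gap: 0.751
grasp_force: 0.0
```

```bash
python3 - <<'E'
from h import *
s=env.state();print(s["position"],s["tool_rot"])
d=get_image("wrist");cv2.imwrite("pics/w2.png",d["img"][:,:,::-1])
E
```

```text
[0.44888809 0.04817272 0.09163708] [1.79903838e+02 4.83096360e-03 9.00328593e+01]
```

View pics/w2.png

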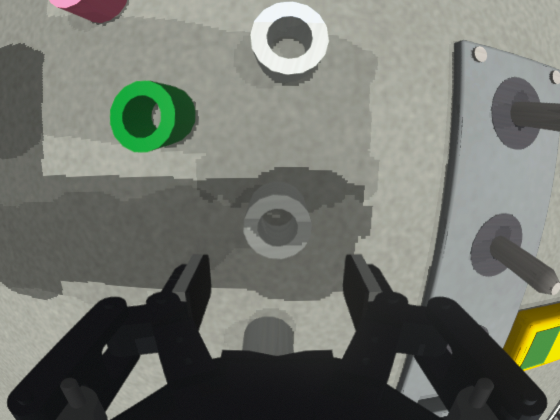

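>>> {"api": "apply_moves", "payload": {
  "commands": "0.5 0 0 0.8 0 0 0; 0.5 0 0 0.8 0 0 0; 0.5 0 0 0.6 0 0 0; 0.5 0 0 0.25 0 0 0; 0.5 0 0 0 0 0 0; -0.5 0 0 0 0 0 0; -0.5 0 0 0 0 0 0; -0.5 0 0 0 0 0 0"
}}

```text
t: 14.57
position: [0.4494, 0.0482, 0.0185]
tool_rot: [179.8, 0.0, 90.0]
contact_force: [-1.6, -0.6, 5.0]
finger_gap: 0.5
grasp_force: 40.3
```

>>> {"api": "apply_moves", "payload": {
  "commands": "-0.5 0 0 0 0 0 0; -0.5 0 0 0 0 0 0; -0.5 0 0 -0.5 0 0 0; -0.5 0 0 -0.9 0 0 0; -0.5 0 0 -0.9 0 0 0; -0.5 0 0 -0.9 0 0 0; -0.5 0 0 -0.9 0 0 0; -0.5 0 0 0 0 0 0"
}}

```text
t: 15.23
position: [0.4517, 0.0481, 0.1455]
tool_rot: [179.4, 0.0, 90.1]
contact_force: [0.7, 0.6, -0.4]
finger_gap: 0.498
grasp_force: 41.1
```

>>> {"api": "apply_moves", "payload": {
  "commands": "-0.5 -0.14 0.92 0 0 0 0; -0.5 -0.14 0.92 0 0 0 0; -0.5 -0.14 0.92 0 0 0 0; -0.5 -0.14 0.92 0 0 0 0; -0.5 -0.14 0.92 0 0 0 0; -0.5 -0.14 0.92 0 0 0 0; -0.5 -0.14 0.92 0 0 0 0; -0.5 0 0 0 0 0 0"
}}

```text
t: 15.9
position: [0.6462, 0.0178, 0.1398]
tool_rot: [179.7, 0.0, 90.0]
contact_force: [0.5, -0.8, -0.7]
finger_gap: 0.5
grasp_force: 41.1
```

```bash
python3 - <<'E'
from h import *
S=get_image("scene");T=get_image("top");print(env.state()["position"])
a=cv2.resize(S["img"][170:290,210:410,::-1],(500,300),interpolation=cv2.INTER_CUBIC)
b=cv2.resize(T["img"][150:210,190:350,::-1],(500,188),interpolation=cv2.INTER_CUBIC)
cv2.imwrite("pics/s3.png",np.vstack([a,b]))
E
```

```text
[0.64140847 0.01879859 0.13930948]
```

View pics/s3.png

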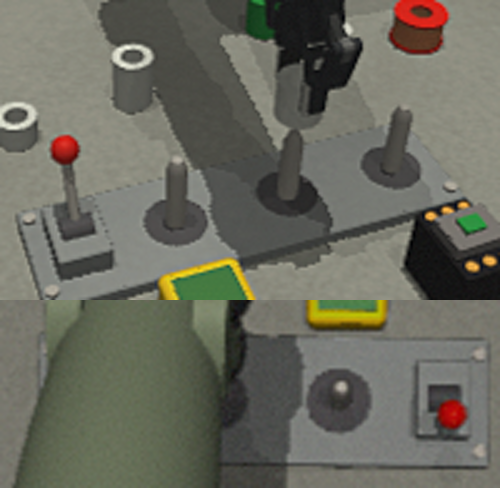

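```bash
python3 - <<'E'
from h import *
S=get_image("scene")
for p in [(280.8,234),(327.6,222.4),(370.8,212.8)]: print(onz(S,*p,.094))
print(env.state()["position"])
E
```

```text
[ 0.64165905 -0.09445478  0.094     ]
[0.64200828 0.0207564  0.094     ]
[0.64589958 0.13303192 0.094     ]
[0.6403273  0.01911036 0.13934331]
```

>>> {"api": "apply_moves", "payload": {
  "commands": "-0.5 0.04 0.04 0.6 0 0 0; -0.5 0 0 0.6 0 0 0; -0.5 0 0 0.6 0 0 0; -0.5 0 0 0.6 0 0 0; -0.5 0 0 0.6 0 0 0; -0.5 0 0 0.4 0 0 0; -0.5 0 0 0 0 0 0; -0.5 0 0 0 0 0 0"
}}

```text
t: 16.72
position: [0.6414, 0.0204, 0.0379]
tool_rot: [-179.9, -0.0, 90.1]
contact_force: [-0.2, 0.0, 0.3]
finger_gap: 0.502
grasp_force: 41.2
```

>>> {"api": "apply_moves", "payload": {
  "commands": "-0.5 0 0 0.1 0 0 0; 0.5 0 0 0 0 0 0; 0.5 0 0 0 0 0 0; 0.5 0 0 0 0 0 0; 0.5 0 0 -0.9 0 0 0; 0.5 0 0 -1 0 0 0; 0.5 0 0 -1 0 0 0; 0.5 0 0 -1 0 0 0"
}}

```text
t: 17.38
position: [0.6422, 0.0202, 0.1534]
tool_rot: [180.0, -0.0, 90.0]
contact_force: [0.4, 0.4, 0.7]
finger_gap: 0.753
grasp_force: 0.0
```

>>> {"api": "apply_moves", "payload": {
  "commands": "0.5 0.69 -0.89 0 0 0 0; 0.5 0.69 -0.89 0 0 0 0; 0.5 0.69 -0.89 0 0 0 0; 0.5 0.69 -0.89 0 0 0 0; 0.5 0.69 -0.89 0 0 0 0; 0.5 0.69 -0.89 0 0 0 0; 0.5 0.69 -0.89 0 0 0 0; 0.5 0 0 0 0 0 0"
}}

```text
t: 18.05
position: [0.4499, 0.1675, 0.1519]
tool_rot: [-179.8, -0.1, 90.3]
contact_force: [-0.9, -0.3, -0.8]
finger_gap: 0.751
grasp_force: 0.0
```

```bash
python3 - <<'E'
from h import *
S=get_image("scene");W=get_image("wrist");print(env.state()["position"])
a=cv2.resize(S["img"][140:280,200:480,::-1],(560,280),interpolation=cv2.INTER_CUBIC)
cv2.imwrite("pics/s4.png",np.vstack([a,W["img"][:300,:,::-1]]))
E
```

```text
[0.4549479  0.16571102 0.15251399]
```

View pics/s4.png

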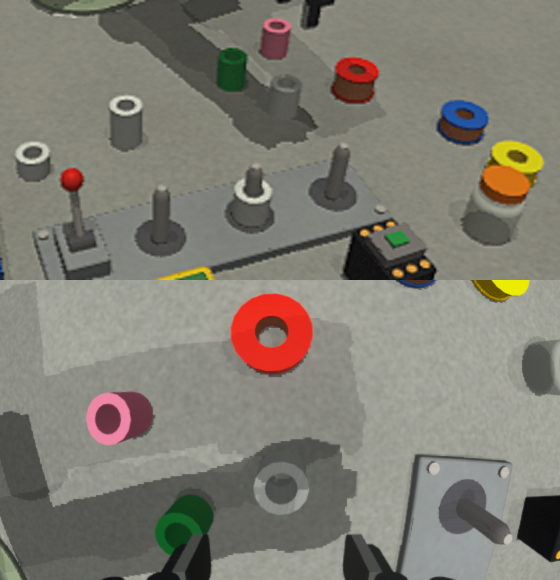

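>>> {"api": "apply_moves", "payload": {
  "commands": "0.5 0 0.02 0.9 0 0 0; 0.5 0 0 0.9 0 0 0; 0.5 0 0 0.9 0 0 0; 0.5 0 0 0.9 0 0 0; 0.5 0 0 0.5 0 0 0; 0.5 0 0 0.2 0 0 0; 0.5 0 0 0 0 0 0; -0.5 0 0 0 0 0 0"
}}

```text
t: 18.82
position: [0.4571, 0.1647, 0.0232]
tool_rot: [180.0, -0.0, 90.0]
contact_force: [0.2, 0.6, 0.0]
finger_gap: 0.634
grasp_force: 0.0
```

>>> {"api": "apply_moves", "payload": {
  "commands": "-0.5 0 0 0 0 0 0; -0.5 0 0 0 0 0 0; -0.5 0 0 0 0 0 0; -0.5 0 0 0 0 0 0"
}}

```text
t: 19.15
position: [0.4573, 0.1651, 0.024]
tool_rot: [179.8, -0.0, 90.0]
contact_force: [0.2, -1.2, 6.8]
finger_gap: 0.491
grasp_force: 41.6
```

>>> {"api": "apply_moves", "payload": {
  "commands": "-0.5 0 0 -0.6 0 0 0; -0.5 0 0 -0.9 0 0 0; -0.5 0 0 -0.9 0 0 0; -0.5 0 0 -0.9 0 0 0; -0.5 0 0 -0.9 0 0 0; -0.5 0 0 0 0 0 0; -0.5 0 0 0 0 0 0"
}}

```text
t: 19.73
position: [0.4572, 0.1653, 0.1505]
tool_rot: [179.8, -0.0, 90.0]
contact_force: [-0.3, 0.1, -1.2]
finger_gap: 0.486
grasp_force: 41.0
```

>>> {"api": "apply_moves", "payload": {
  "commands": "-0.5 -0.15 0.9 0 0 0 0; -0.5 -0.15 0.9 0 0 0 0; -0.5 -0.15 0.9 0 0 0 0; -0.5 -0.15 0.9 0 0 0 0; -0.5 -0.15 0.9 0 0 0 0; -0.5 -0.15 0.9 0 0 0 0; -0.5 -0.14 0.87 0 0 0 0; -0.5 0 0 0 0 0 0"
}}

```text
t: 20.4
position: [0.6476, 0.1325, 0.1464]
tool_rot: [180.0, 0.0, 89.9]
contact_force: [0.8, 1.1, -0.9]
finger_gap: 0.493
grasp_force: 41.2
```

>>> {"api": "apply_moves", "payload": {
  "commands": "-0.5 0 0 0.3 0 0 0; -0.5 0 0 0 0 0 0; -0.5 0 0 0 0 0 0"
}}

```text
t: 20.65
position: [0.6416, 0.1341, 0.1378]
tool_rot: [-179.7, 0.0, 90.1]
contact_force: [0.2, 0.3, -1.2]
finger_gap: 0.492
grasp_force: 41.2
```

>>> {"api": "apply_moves", "payload": {
  "commands": "-0.5 0 0.08 0.5 0 0 0; -0.5 0 0 0.6 0 0 0; -0.5 0 0 0.6 0 0 0; -0.5 0 0 0.6 0 0 0; -0.5 0 0 0.6 0 0 0; -0.5 0 0 0.3 0 0 0; -0.5 0 0 0 0 0 0; -0.5 0 0 0 0 0 0"
}}

```text
t: 21.32
position: [0.6457, 0.1341, 0.0439]
tool_rot: [-179.9, 0.0, 90.1]
contact_force: [-0.2, -0.0, -0.9]
finger_gap: 0.49
grasp_force: 41.2
```

>>> {"api": "apply_moves", "payload": {
  "commands": "0.5 0 0 0 0 0 0; 0.5 0 0 0 0 0 0; 0.5 0 0 0 0 0 0; 0.9 0 0 -0.9 0 0 0; 0.9 0 0 -1 0 0 0; 0.9 0 0 -1 0 0 0; 0.9 0 0 -1 0 0 0; 0.9 0 0 0 0 0 0"
}}

```text
t: 21.98
position: [0.6507, 0.1344, 0.1689]
tool_rot: [179.3, -0.1, 90.0]
contact_force: [2.0, 0.2, 1.0]
finger_gap: 0.95
grasp_force: 0.0
```

```bash
python3 - <<'E'
from h import *
T=get_image("top");S=get_image("scene");print(env.state()["position"])
L=[('red',(163,250),(377,178)),('blue',(131,203),(432,197)),('al',(0,0),(326,235)),('al',(0,0),(369,222))]
for c,a,b in L:
  try:
    B=blob(S["img"],*b,COND[c],18)
    print(c,np.round(B,1),np.round(onz(S,*B[:2],{'red':.04,'blue':.03,'al':.06}[c])*1000,1))
    A=blob(T["img"],*a,COND[c]); p=tri([ray(T,*A[:2]),ray(S,*B[:2])]);print(np.round(p*1000,1))
  except Exception as e: print(c,e)
a=cv2.resize(S["img"][140:280,200:480,::-1],(560,280),interpolation=cv2.INTER_CUBIC)
cv2.imwrite("pics/s5.png",a)
E
```

```text
[0.64796511 0.13403787 0.16329958]
red [377.7 174.4  12.1  20.6] [449.2 285.7  40. ]
red max() iterable argument is empty
blue [432.2 196.7  13.1  24.1] [581.9 381.1  30. ]
[579.6 389.   26.8]
al [326.  234.7  12.8  18.7] [646.7  17.9  60. ]
al OpenCV(4.12.0) /io/opencv/modules/imgproc/src/resize.cpp:4208: error: (-215:Assertion failed) !ssize.empty() in function 'resize'

al max() iterable argument is empty
```

View pics/s5.png

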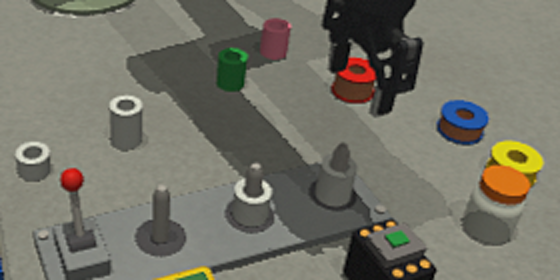

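>>> {"api": "apply_moves", "payload": {
  "commands": "0.75 0.92 -0.24 0 0 0 0; 0.75 0.92 -0.24 0 0 0 0; 0.75 0.92 -0.24 0 0 0 0; 0.75 0.92 -0.24 0 0 0 0; 0.75 0.92 -0.24 0 0 0 0; 0.75 0.92 -0.24 0 0 0 0; 0.75 0.92 -0.24 0 0 0 0; 0.75 0.92 -0.24 0 0 0 0"
}}

```text
t: 22.75
position: [0.5873, 0.3555, 0.159]
tool_rot: [-179.9, 0.1, 90.0]
contact_force: [0.5, -1.0, -0.8]
finger_gap: 0.875
grasp_force: 0.0
```

>>> {"api": "apply_moves", "payload": {
  "commands": "0.75 0.92 -0.24 0 0 0 0; 0.75 0 0 0.9 0 0 0; 0.75 0 0 0.9 0 0 0; 0.75 0 0 0.4 0 0 0; 0.75 0 0 0 0 0 0; 0.75 0 0 0 0 0 0; 0.75 0 0 0 0 0 0"
}}

```text
t: 23.33
position: [0.5824, 0.3821, 0.0958]
tool_rot: [179.9, -0.0, 90.0]
contact_force: [0.1, 0.7, -0.1]
finger_gap: 0.873
grasp_force: 0.0
```

```bash
python3 - <<'E'
from h import *
T=get_image("top");W=get_image("wrist");s=env.state();print(s["position"],s["tool_rot"])
hsv=cv2.cvtColor(W["img"],cv2.COLOR_RGB2HSV).astype(int)
m=COND['blue'](hsv).astype(np.uint8)
for c in cv2.findContours(m,0,1)[0]:
    if cv2.contourArea(c)>300:
        u,v=cv2.fitEllipse(cv2.convexHull(c))[0]
        V=np.array(W["view"]);r=np.hypot(u-W["cx"],v-W["cy"]);th=r/W["fx"]
        k=np.array([(u-W["cx"])/r*np.sin(th),(v-W["cy"])/r*np.sin(th),np.cos(th)]);R=V[:3,:3]
        C=-R.T@V[:3,3];d=R.T@k;print((u,v),np.round(C+d*(.03-C[2])/d[2],4))
cv2.imwrite("pics/w6.png",W["img"][:,:,::-1])
E
```

```text
[0.58281306 0.38239781 0.09659486] [ 1.79856666e+02 -7.37096001e-02  9.00010090e+01]
```

View pics/w6.png

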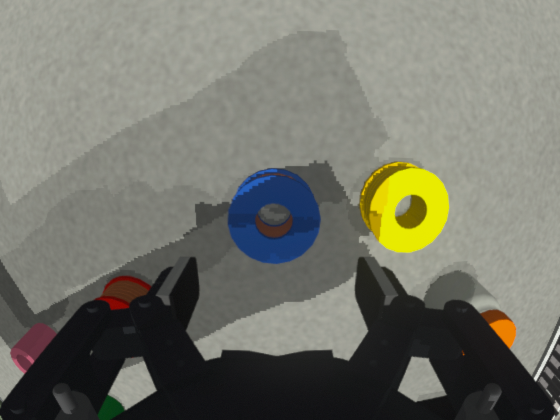

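>>> {"api": "apply_moves", "payload": {
  "commands": "0.75 0 -0.05 0.9 0 0 0; 0.75 0 0 0.9 0 0 0; 0.75 0 0 0.7 0 0 0; 0.75 0 0 0.4 0 0 0; 0.75 0 0 0.2 0 0 0; 0.75 0 0 0 0 0 0; 0 0 0 0 0 0 0; 0 0 0 0 0 0 0"
}}

```text
t: 24.1
position: [0.5813, 0.3829, 0.0038]
tool_rot: [179.9, -0.1, 90.0]
contact_force: [-0.8, -0.9, -2.6]
finger_gap: 0.746
grasp_force: 44.2
```

>>> {"api": "apply_moves", "payload": {
  "commands": "0 0 0 0 0 0 0; 0 0 0 0 0 0 0; 0 0 0 0 0 0 0"
}}

```text
t: 24.35
position: [0.5812, 0.3829, 0.0035]
tool_rot: [179.9, -0.1, 90.0]
contact_force: [0.3, 0.2, 6.4]
finger_gap: 0.747
grasp_force: 44.9
```

>>> {"api": "apply_moves", "payload": {
  "commands": "0 0 0 -0.5 0 0 0; 0 0 0 -0.9 0 0 0; 0 0 0 -0.9 0 0 0; 0 0 0 -0.9 0 0 0; 0 0 0 -0.9 0 0 0; 0 0 0 -0.6 0 0 0; 0 -0.92 0.24 0 0 0 0; 0 -0.92 0.24 0 0 0 0",
  "newtons": 60
}}

```text
t: 25.02
position: [0.5949, 0.3283, 0.1446]
tool_rot: [179.8, -0.1, 90.2]
contact_force: [-1.0, -1.0, -2.3]
finger_gap: 0.734
grasp_force: 66.2
```

>>> {"api": "apply_moves", "payload": {
  "commands": "0 -0.92 0.24 0 0 0 0; 0 -0.92 0.24 0 0 0 0; 0 -0.92 0.24 0 0 0 0; 0 -0.92 0.24 0 0 0 0; 0 -0.92 0.24 0 0 0 0; 0 -0.92 0.24 0 0 0 0; 0 -0.8 0.24 0 0 0 0; 0 0 0 0 0 0 0"
}}

```text
t: 25.68
position: [0.6462, 0.1324, 0.1425]
tool_rot: [180.0, 0.1, 89.7]
contact_force: [-0.2, 0.7, -1.4]
finger_gap: 0.736
grasp_force: 66.2
```

>>> {"api": "apply_moves", "payload": {
  "commands": "0 0 0 0 0 0 0; 0 0 0 0 0 0 0; 0 0 0 0 0 0 0; 0 0 0 0 0 0 0"
}}

```text
t: 26.02
position: [0.6445, 0.1387, 0.1427]
tool_rot: [-180.0, -0.0, 90.1]
contact_force: [0.5, 1.1, -2.4]
finger_gap: 0.737
grasp_force: 66.2
```

>>> {"api": "apply_moves", "payload": {
  "commands": "0 -0.15 0.02 0 0 0 0; 0 0 0 0.6 0 0 0; 0 0 0 0.5 0 0 0; 0 0 0 0.5 0 0 0; 0 0 0 0.5 0 0 0; 0 0 0 0.25 0 0 0; 0 0 0 0 0 0 0; 0 0 0 0 0 0 0"
}}

```text
t: 26.68
position: [0.6454, 0.1332, 0.0722]
tool_rot: [-180.0, 0.0, 90.1]
contact_force: [0.1, 0.4, -2.0]
finger_gap: 0.734
grasp_force: 66.2
```

>>> {"api": "apply_moves", "payload": {
  "commands": "0 0 0 0.05 0 0 0; 0.75 0 0 0 0 0 0; 0.75 0 0 0 0 0 0; 0.75 0 0 0 0 0 0; 0.75 0 0 -0.7 0 0 0; 0.75 0 0 -0.9 0 0 0; 0.75 0 0 -0.9 0 0 0; 0.75 0 0 -0.6 0 0 0",
  "newtons": 40
}}

```text
t: 27.35
position: [0.6468, 0.1331, 0.1672]
tool_rot: [179.8, -0.0, 90.0]
contact_force: [1.8, -0.5, 1.0]
finger_gap: 0.876
grasp_force: 0.0
```

>>> {"api": "apply_moves", "payload": {
  "commands": "0.75 0.65 -0.82 0 0 0 0; 0.75 0.65 -0.82 0 0 0 0; 0.75 0.65 -0.82 0 0 0 0; 0.75 0.65 -0.82 0 0 0 0; 0.75 0.65 -0.82 0 0 0 0; 0.75 0.65 -0.82 0 0 0 0; 0.75 0.65 -0.82 0 0 0 0; 0.75 0.65 -0.82 0 0 0 0"
}}

```text
t: 28.02
position: [0.4478, 0.2898, 0.1646]
tool_rot: [179.9, -0.0, 90.0]
contact_force: [0.2, 0.1, -0.5]
finger_gap: 0.873
grasp_force: 0.0
```

>>> {"api": "apply_moves", "payload": {
  "commands": "0.75 0 0 0.9 0 0 0; 0.75 0 0 0.9 0 0 0; 0.75 0 0 0 0 0 0; 0.75 0 0 0 0 0 0; 0.75 0 0 0 0 0 0"
}}

```text
t: 28.43
position: [0.4496, 0.289, 0.1111]
tool_rot: [179.9, -0.0, 90.0]
contact_force: [0.3, 0.4, 1.0]
finger_gap: 0.877
grasp_force: 0.0
```

```bash
python3 - <<'E'
from h import *
S=get_image("scene");W=get_image("wrist");s=env.state();print(s["position"],s["tool_rot"])
a=cv2.resize(S["img"][140:280,200:480,::-1],(560,280),interpolation=cv2.INTER_CUBIC)
cv2.imwrite("pics/s7.png",np.vstack([a,W["img"][:310,:,::-1]]))
E
```

```text
[0.45021706 0.28916957 0.11147074] [ 1.79850600e+02 -6.99066807e-02  8.99995571e+01]
```

View pics/s7.png

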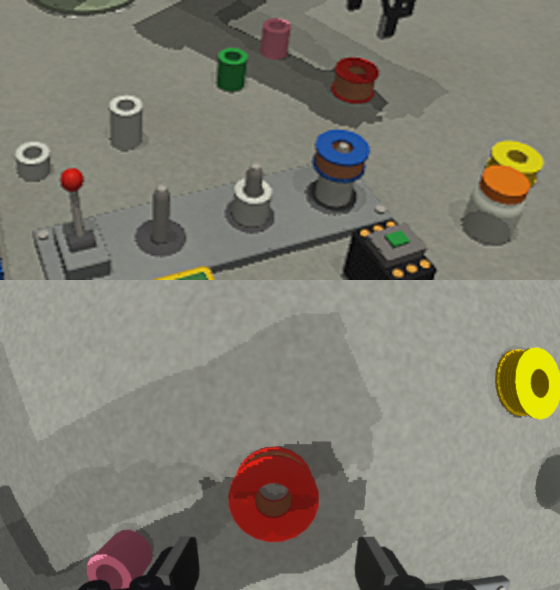

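>>> {"api": "apply_moves", "payload": {
  "commands": "0.75 0 -0.06 0.9 0 0 0; 0.75 0 0 0.9 0 0 0; 0.75 0 0 0.8 0 0 0; 0.75 0 0 0.5 0 0 0; 0.75 0 0 0.3 0 0 0; 0.75 0 0 0 0 0 0; 0 0 0 0 0 0 0; 0 0 0 0 0 0 0"
}}

```text
t: 29.2
position: [0.448, 0.2892, 0.0091]
tool_rot: [179.9, -0.0, 90.0]
contact_force: [0.6, 0.6, -4.1]
finger_gap: 0.743
grasp_force: 44.6
```

>>> {"api": "apply_moves", "payload": {
  "commands": "0 0 0 0 0 0 0; 0 0 0 0 0 0 0; 0 0 0 0 0 0 0",
  "newtons": 60
}}

```text
t: 29.45
position: [0.448, 0.2892, 0.0091]
tool_rot: [179.9, -0.0, 90.0]
contact_force: [-0.2, -1.3, 6.8]
finger_gap: 0.732
grasp_force: 65.8
```

>>> {"api": "apply_moves", "payload": {
  "commands": "0 0 0 -0.5 0 0 0; 0 0 0 -0.9 0 0 0; 0 0 0 -0.9 0 0 0; 0 0 0 -0.9 0 0 0; 0 0 0 -0.9 0 0 0; 0 0 0 -0.6 0 0 0; 0 -0.9 0.65 0 0 0 0; 0 -0.9 0.65 0 0 0 0"
}}

```text
t: 30.12
position: [0.4863, 0.2359, 0.1505]
tool_rot: [179.8, -0.1, 90.3]
contact_force: [0.8, 0.1, -4.4]
finger_gap: 0.738
grasp_force: 67.6
```

>>> {"api": "apply_moves", "payload": {
  "commands": "0 -0.9 0.65 0 0 0 0; 0 -0.9 0.65 0 0 0 0; 0 -0.9 0.65 0 0 0 0; 0 -0.9 0.65 0 0 0 0; 0 -0.9 0.65 0 0 0 0; 0 -0.9 0.65 0 0 0 0; 0 -0.9 0.65 0 0 0 0; 0 -0.8 0.6 0 0 0 0"
}}

```text
t: 30.78
position: [0.641, 0.0202, 0.1483]
tool_rot: [-180.0, -0.0, 90.0]
contact_force: [1.1, 1.2, -2.9]
finger_gap: 0.736
grasp_force: 67.6
```

>>> {"api": "apply_moves", "payload": {
  "commands": "0 0 0 0 0 0 0; 0 0 0 0 0 0 0; 0 0 0 0 0 0 0; 0 0 0 0 0 0 0"
}}

```text
t: 31.12
position: [0.6394, 0.023, 0.1484]
tool_rot: [-179.9, -0.0, 90.1]
contact_force: [0.4, -0.7, -3.6]
finger_gap: 0.736
grasp_force: 67.7
```

>>> {"api": "apply_moves", "payload": {
  "commands": "0 -0.09 0.07 0.3 0 0 0; 0 0 0 0.6 0 0 0; 0 0 0 0.5 0 0 0; 0 0 0 0.5 0 0 0; 0 0 0 0.5 0 0 0; 0 0 0 0.25 0 0 0; 0 0 0 0 0 0 0; 0 0 0 0 0 0 0"
}}

```text
t: 31.78
position: [0.6422, 0.0198, 0.069]
tool_rot: [-179.9, -0.0, 90.1]
contact_force: [1.1, 0.4, -3.3]
finger_gap: 0.734
grasp_force: 67.7
```

>>> {"api": "apply_moves", "payload": {
  "commands": "0 0 0 0.05 0 0 0; 0.75 0 0 0 0 0 0; 0.75 0 0 0 0 0 0; 0.75 0 0 0 0 0 0; 0.75 0 0 -0.7 0 0 0; 0.75 0 0 -0.9 0 0 0; 0.75 0 0 -0.9 0 0 0; 0.75 0 0 -0.9 0 0 0"
}}

```text
t: 32.45
position: [0.6429, 0.0192, 0.1717]
tool_rot: [179.9, 0.0, 90.0]
contact_force: [1.7, -1.1, 0.6]
finger_gap: 0.873
grasp_force: 0.0
```

>>> {"api": "apply_moves", "payload": {
  "commands": "-1 -0.87 -0.3 0 0 0 0; -1 -0.87 -0.3 0 0 0 0; -1 -0.87 -0.3 0 0 0 0; -1 -0.87 -0.3 0 0 0 0; -1 -0.87 -0.3 0 0 0 0; -1 -0.87 -0.3 0 0 0 0; -1 -0.87 -0.3 0 0 0 0; -1 -0.87 -0.3 0 0 0 0",
  "newtons": 20
}}

```text
t: 33.12
position: [0.5707, -0.191, 0.1708]
tool_rot: [179.9, 0.0, 90.0]
contact_force: [0.6, 0.2, 0.3]
finger_gap: -0.002
grasp_force: 0.0
```

>>> {"api": "apply_moves", "payload": {
  "commands": "-1 0 0 0 0 0 0; -1 0 0 0 0 0 0; -1 0 0 0 0 0 0; -1 0 0 0 0 0 0"
}}

```text
t: 33.45
position: [0.5712, -0.1887, 0.1702]
tool_rot: [180.0, -0.0, 90.1]
contact_force: [-0.2, 0.8, -0.4]
finger_gap: 0.003
grasp_force: 0.0
```

```bash
python3 - <<'E'
from h import *
S=get_image("scene");T=get_image("top");W=get_image("wrist");s=env.state();print(s["position"],s["finger_gap"])
for c,b,z in [('red',(326,226),.095),('blue',(370,215),.095)]:
    B=blob(S["img"],*b,COND[c],18);print(c,np.round(B,1),np.round(onz(S,*B[:2],z)*1000,1))
for c,b,z in [('red',(257,178),.095),('blue',(216,178),.095)]:
    try: B=blob(T["img"],*b,COND[c],18);print('top',c,np.round(B,1),np.round(onz(T,*B[:2],z)*1000,1))
    except Exception as e: print(e)
a=cv2.resize(S["img"][140:280,200:480,::-1],(560,280),interpolation=cv2.INTER_CUBIC)
cv2.imwrite("pics/s8.png",np.vstack([a,W["img"][:310,:,::-1]]))
E
```

```text
[ 0.57116129 -0.188518    0.16985565] -0.00012483408408211466
red [326.9 223.1  18.5  27.7] [644.6  17.7  95. ]
blue [370.3 212.7  16.8  27.2] [646.  131.3  95. ]
top red [257.1 176.7  22.7  23.1] [642.8  18.4  95. ]
top blue [215.4 176.4  22.8  23.4] [644.2 132.1  95. ]
```

View pics/s8.png

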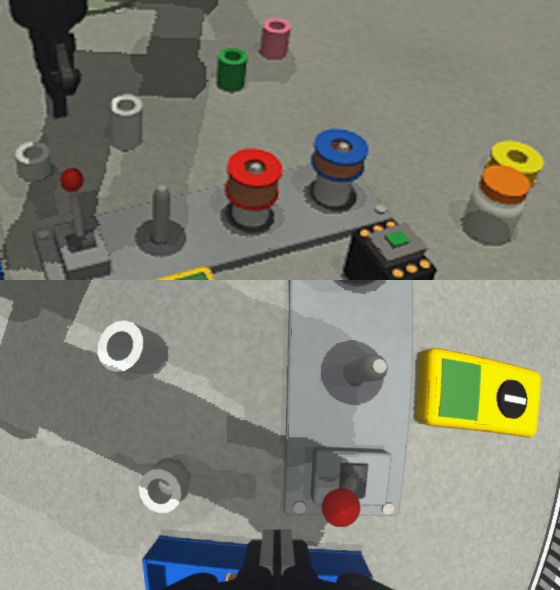

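>>> {"api": "apply_moves", "payload": {
  "commands": "-1 0 0 0.9 0 0 0; -1 0 0 0.9 0 0 0; -1 0 0 0.7 0 0 0; -1 0 0 0.1 0 0 0; -1 0 0 0 0 0 0; -1 0 0.3 0 0 0 0; -1 0 0.3 0 0 0 0; -1 0 0 0 0 0 0"
}}

```text
t: 34.27
position: [0.5922, -0.1902, 0.094]
tool_rot: [179.7, 0.1, 90.1]
contact_force: [-0.6, -1.2, 0.5]
finger_gap: 0.0
grasp_force: 0.0
```

>>> {"api": "apply_moves", "payload": {
  "commands": "-1 0 0.3 0 0 0 0; -1 0 0.3 0 0 0 0; -1 0 0.3 0 0 0 0; -1 0 0 0 0 0 0"
}}

```text
t: 34.6
position: [0.6183, -0.1899, 0.0935]
tool_rot: [179.8, 0.1, 90.1]
contact_force: [-0.4, -0.5, -0.2]
finger_gap: 0.001
grasp_force: 0.0
```

>>> {"api": "apply_moves", "payload": {
  "commands": "-1 0 0.3 0 0 0 0; -1 0 0.3 0 0 0 0; -1 0 0.2 0 0 0 0; -1 0 0 0 0 0 0"
}}

```text
t: 34.93
position: [0.641, -0.1896, 0.0925]
tool_rot: [179.9, 0.0, 90.1]
contact_force: [0.3, -0.4, 0.1]
finger_gap: -0.0
grasp_force: 0.0
```

```bash
python3 - <<'E'
from h import *
S=get_image("scene");T=get_image("top");s=env.state();print(s["position"],s["contact_force"])
for n,D,b in [('s',S,(242,228)),('t',T,(330,180))]:
    hsv=cv2.cvtColor(D["img"],cv2.COLOR_RGB2HSV).astype(int);m=(((hsv[...,0]<6)|(hsv[...,0]>174))&(hsv[...,1]>150)&(hsv[...,2]>70)).astype(np.uint8)
    k=np.zeros_like(m);k[b[1]-40:b[1]+40,b[0]-30:b[0]+30]=1;m*=k
    for c in cv2.findContours(m,0,1)[0]:
        if cv2.contourArea(c)>8: print(n,cv2.minEnclosingCircle(c))
cv2.imwrite("pics/s9.png",cv2.resize(S["img"][180:300,200:360,::-1],(640,480),interpolation=cv2.INTER_CUBIC))
E
```

```text
[ 0.63991188 -0.18950332  0.09216983] [-0.26382776  0.50669052  0.14060103]
s ((242.17123413085938, 247.19862365722656), 5.918512344360352)
```

View pics/s9.png

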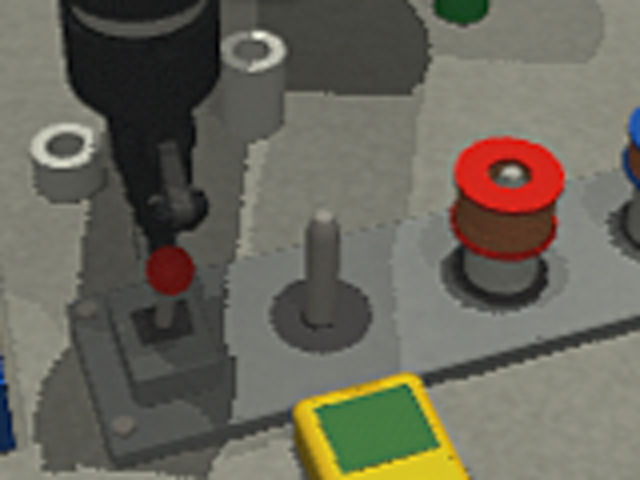

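>>> {"api": "apply_moves", "payload": {
  "commands": "-1 0 0.15 0 0 0 0; -1 0 0.15 0 0 0 0; -1 0 0 0 0 0 0; -1 0 0 0 0 0 0"
}}

```text
t: 35.37
position: [0.6492, -0.1895, 0.0918]
tool_rot: [180.0, 0.0, 90.0]
contact_force: [-0.1, -0.2, 0.1]
finger_gap: 0.003
grasp_force: 0.0
```

>>> {"api": "apply_moves", "payload": {
  "commands": "-1 0 0.1 0 0 0 0; -1 0 0.1 0 0 0 0; -1 0 0 0 0 0 0; -1 0 0 0 0 0 0"
}}

```text
t: 35.7
position: [0.6511, -0.1895, 0.0915]
tool_rot: [-179.6, 0.0, 90.0]
contact_force: [-11.3, -0.5, 6.9]
finger_gap: 0.0
grasp_force: 5.7
```

```bash
cat > ball.py <<'E'
from h import *
S=get_image("scene");s=env.state();print(s["position"],s["contact_force"])
hsv=cv2.cvtColor(S["img"],cv2.COLOR_RGB2HSV).astype(int);m=(((hsv[...,0]<6)|(hsv[...,0]>174))&(hsv[...,1]>150)&(hsv[...,2]>70)).astype(np.uint8)
m[:205]=0;m[290:]=0;m[:,:215]=0;m[:,275:]=0
for c in cv2.findContours(m,0,1)[0]:
    if cv2.contourArea(c)>20:
        (u,v),r=cv2.minEnclosingCircle(c);C,d=ray(S,u,v);p=C+d*(-.19-C[1])/d[1];print((u,v),r,p,'arm angle from vertical',np.arctan2(p[0]-.638,p[2]-.037))
E
python3 ball.py
```

```text
[ 0.65106737 -0.18946828  0.09148295] [-11.28026596  -0.3888265    6.61923623]
(243.13636779785156, 251.6212158203125) 6.0236616134643555 [ 0.67263079 -0.19        0.10235098] arm angle from vertical 0.4872960921856319
```

>>> {"api": "apply_moves", "payload": {
  "commands": "-1 0 0.05 0 0 0 0; -1 0 0 0 0 0 0; -1 0 0 0 0 0 0; -1 0 -0.5 0 0 0 0; -1 0 -1 0 0 0 0; -1 0 -1 0 0 0 0; -1 0 -1 -0.5 0 0 0; -1 0 -0.5 -1 0 0 0"
}}

```text
t: 36.42
position: [0.5302, -0.1876, 0.1334]
tool_rot: [-179.5, -0.2, 90.0]
contact_force: [0.0, 0.2, 0.7]
finger_gap: 0.001
grasp_force: 0.0
```

>>> {"api": "apply_moves", "payload": {
  "commands": "-1 0 0 -1 0 0 0; -1 0 0 -1 0 0 0; -1 0 -0.5 -1 0 0 0; -1 -0.9 -1 0 0 0 0; -1 -0.9 -1 0 0 0 0; -1 -0.9 -1 0 0 0 0; -1 0 0 0 0 0 0; -1 0 0 0 0 0 0"
}}

```text
t: 37.08
position: [0.4305, -0.2721, 0.2273]
tool_rot: [179.9, 0.0, 89.8]
contact_force: [1.2, 1.1, -0.5]
finger_gap: 0.002
grasp_force: 0.0
```

```bash
python3 ball.py; python3 - <<'E'
from h import *
S=get_image("scene");T=get_image("top")
cv2.imwrite("pics/s10.png",np.hstack([cv2.resize(S["img"][160:310,100:400,::-1],(500,250)),cv2.resize(T["img"][140:270,190:450,::-1],(500,250))]).reshape(250,2,500,3).transpose(1,0,2,3).reshape(500,500,3))
E
```

```text
[ 0.43139765 -0.27125105  0.2271985 ] [ 0.79058389 -0.08381129 -0.08644827]
(243.2142791748047, 251.5) 5.929107189178467 [ 0.67337835 -0.19        0.1034551 ] arm angle from vertical 0.48920286607181923
```

View pics/s10.png

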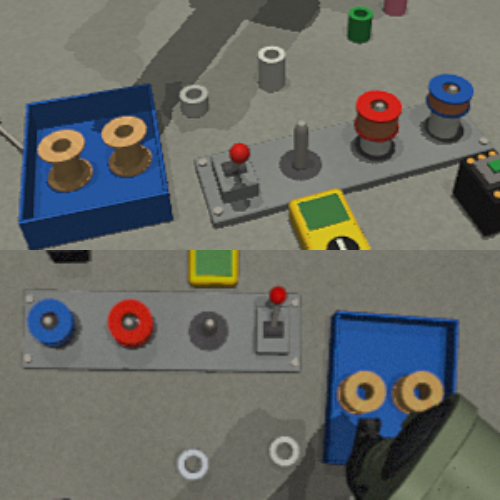

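The last picture shows both empties standing in the crate and the red and blue spools flush on their spindles. The lever is leaning to +x against its stop, and the arm is clear of everything. Handing in.

```bash
python3 -c "
from station import sign_off
print(sign_off())"
```

```text
the job is handed in; nothing more can be done
None
```

The job is handed in (the hand-in returned no verdict): both empties are in the crate, red sits on spacer_40 (spindle 2) and blue on spacer_50 (spindle 3), both flush in the last images, the brake is against its far stop, and the yellow spool, only about 29 mm tall, was left alone as a look-alike.

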